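# Slide the feeding bowl home under the perch

## Robot

A 7-joint arm with a two-finger parallel gripper is mounted at the origin on the work surface. World frame = base frame: x ahead of the robot, y to its left, z up, the work surface at z = 0. Lengths are in m, angles in rad, forces in N, time in s.
With the tool pointing down it reaches from about 0.425 to 0.825 m from the base axis. Payload 3.6 kg.
Tool frame: the origin (TCP) lies on the centre line of the jaws, within the pads' length; the fingertips stand 11 mm ahead of it and the grasp point (between the pads) lies 8 mm behind it (manip.tcp_to_tips is the distance from the TCP to the fingertips, in m); z points along the fingers, y is the line along which they close (so a half turn about z gives the same grasp; the last joint's range is limited). The gripper opens to 93 mm and grips with 3 to 60 N. Pads are 15 mm wide; open, the fingers measure 128 mm over their backs; the gripper's body (75 mm by 188 mm) begins 65 mm behind the grasp point.
Start: joints at [1.123, 0.615, -0.013, 1.423, 0.008, 1.103, -0.04], TCP at [0.266, -0.593, 0.23] pointing down, gripper open.
Joint ranges: [-3.12, 3.12], [-0.3, 2.06], [-1.34, 1.32], [0.26, 2.42], [-1.36, 4.5], [0.01, 1.98], [-2.84, 2.84]. Speed limits (rad/s): [2.79, 2.79, 3.14, 3.14, 3.14, 3.14, 3.14].

## Interface

Orientations are given as a unit quaternion [w, x, y, z].
In Python, from station import manip gives the robot as it stands. The module is installed in compiled form; this text tells all that it offers.
- The arm moves only by the shell command python3 -m inch 'ROWS' [FORCE]. ROWS is JSON, a list of rows, each an object of numbers: "x", "y", "z": the shift along the tool's x, y, z normalised to -1 to 1, where 1 is 0.03 m; "ax", "ay", "az": the turn, a rotation vector about the tool's x, y, z normalised to -1 to 1, where 1 is 8 degrees; "claw": the closure, from -1 (fully open) to 1 (shut). In form: [{"x": .., "y": .., "z": .., "ax": .., "ay": .., "az": .., "claw": ..}, ...]. A call has 1 to 10 rows; each row shifts and turns the commanded pose from where the row before left it, along the tool's axes as they then stand; what a row does not reach is not made up. A row lasts 1/8 s, in which the tool goes at most 62.5 mm and 10.7 degrees, less where a joint would pass 70% of its speed; a pose out of reach is approached as far as the arm can. A call with a number of a shift or a turn outside -1 to 1 is refused whole. A call with a gripper value outside its range is refused whole. The fingers move at their own pace and stop on an object; FORCE is the grip in N (left out, the last holds). Time passes only in rows, so rows that do not move let the fingers close. It gives the time, the measured TCP pose, the force, the opening and the grip force at its end, in the units of the state.
- manip.get_state(): the state, without advancing time (a new reading comes with each control period).
- manip.camera(name): name is "scene" or "top" or "wrist"; returns a dict with "frame" (480x640x3 uint8, red, green, blue), "vfov" (degrees; the focal length in pixels is half the picture's height over the tangent of half this angle, whatever the lens; pixels are square), "cx", "cy" (the principal point, pixels), "R" (3x3) and "t" (3): a world point X has camera coordinates R X + t. Camera axes: x right, y down, z forward; pixel columns grow to the right and rows downward; lengths in m; the calibration is good to about 2 mm. A picture is of the moment at which its call begins. There is no depth.
- manip.finish_job(): hands the job in; it is judged then, once.
The state is a dict: "time_s": time; "joint_positions": joint angles; "qd": joint speeds; "joint_torque": joint torques, N m; "tcp_pos": TCP position; "ee_rot": TCP orientation; "wrist_force": force on the tool from outside, world axes, zero at the start; "ft_torque": the same for the moment, N m; "finger_gap": finger opening in m; "grip_force": force on a finger pad.
Only numpy, scipy, OpenCV 4.12 (cv2) and the standard library are available. Lean on these libraries where they do the work, as an engineer would, in place of code of your own. Each camera call takes 0.05 s, during which the arm holds its last target. There are 200 camera calls.

## Task

Take the upright wooden handle and slide the bowl carriage along its rail, gently, under the perch until it clicks over the sprung roller and is fully home against the stop, and stays there when you let go. Do not bump the perch, and leave the treat jar and the scoop where they are.

Things in the scene. Friction and masses are not known exactly. Their poses are not given: they have to be found in the camera images.
- turntable: White plastic turntable, disc 440 mm across, top 35 mm above the table; it does not turn now. Origin at its centre on the table; its x axis is the direction in which the carriage slides home; z up. Two aluminium rail strips 68 mm apart run along x through the centre.
- carriage (a joint): Travel of the bowl carriage along the turntable's +x, in m: 0 = near end of the rail, growing towards the stop; drag about 2 N. The carriage is a white plate 155 x 92 x 12 mm, top 62 mm above the table, with the handle near its near end, then a green bowl, then a 24 mm wide steel tongue with a round bump that leads towards the stop. Hard end at 0.125 to 0.145 (see plunger).
- handle (a point): Grip point on the handle's axis, 97 mm above the table. The handle is an upright square wooden post, 24 x 24 mm, its sides along the turntable's x and y, from 62 to 122 mm above the table. It lies at turntable x = -0.130 m + joint carriage, y = 0.
- perch_front (a point): Middle of the perch's front dowel, at turntable x = +18 mm: 16 mm thick, 300 mm long along the turntable's y, axis 215 mm above the table. With the carriage home the handle stands 3 to 23 mm before it, so an upright gripper cannot follow: lean it back 30 to 45 degrees (its body towards the turntable's -x).
- plunger (a joint): Sprung steel plunger (12 mm thick) of the stop, pressed by the carriage's tongue, in m: 0 = out, 0.016 = fully in, the hard end. The stop is a grey block across the far end of the rail; its setting differs by up to 20 mm from time to time and is not reported: feel for it.
- perch: Wooden perch fixed on the turntable, spanning the rail; origin on the disc at the turntable's centre. Front dowel at x = 18 mm (perch_front), a second dowel 60 mm beyond it, posts at y = -135 and +135 mm, x = 48 mm. Not to be bumped.
- jar: Closed glass treat jar with steel lid, 72 mm across, 115 mm high, standing loose on the turntable beside the rail. Origin at the centre of its underside.
- scoop: Steel scoop, 185 mm long, 48 mm wide, 26 mm high, lying on the table with its handle along its -x. Origin near its middle, on the table.
- bowl (a point): Centre of the bowl's mouth, 79 mm beyond the handle, 102 mm above the table. Green bowl, 90 mm across, 40 mm high, fixed to the carriage.
- roller (a joint): Lift of the stop's sprung steel roller, in m: 0 = down, 0.004 = lifted by the tongue's bump. It is met 16 mm before the hard end; resistance climbs to 8 to 15 N; the bump passes half-way (plunger 0.008), then the roller draws the carriage on and holds it. Let go before that and it is pushed back.

How it is judged:
By the outcome, as a careful person would: the job done as asked, in the order asked, and still so for the second after the job is handed in, with the robot touching nothing.
It also fails if it takes over 43 s, if anything falls off the work surface, if the arm or the gripper's body presses on something with over 40 N, if the wrist force passes 120 N, or if a joint passes its speed limit or range.

## Working session

There is one attempt and no reset: what is moved stays moved. The work goes in short steps, Python scripts to look and compute and a shell command to move; the robot and the scene stay as the last step left them, time stands still between calls to the robot, and variables do not carry over. Pictures are saved under pics/ and viewed, at most 10 in all, crops included, and the job is handed in when it is done.

```bash
mkdir -p pics; cat > h.py <<'E'
import numpy as np,cv2
from station import manip
def cam(n,save=None):
    c=manip.camera(n)
    if save: cv2.imwrite('pics/'+save,c['frame'][:,:,::-1])
    return c
def K(c):
    f=240/np.tan(np.radians(c['vfov']/2)); return np.array([[f,0,c['cx']],[0,f,c['cy']],[0,0,1]])
def ray(c,u,v):
    R=np.array(c['R']);t=np.array(c['t']);d=R.T@np.linalg.inv(K(c))@[u,v,1.]
    return -R.T@t,d
def onz(c,u,v,z):
    o,d=ray(c,u,v); return o+d*(z-o[2])/d[2]
def proj(c,X):
    p=K(c)@(np.array(c['R'])@np.array(X)+np.array(c['t'])); return p[:2]/p[2]
E
python3 - <<'E'
from h import *
a=cam('top','top.png');b=cam('scene','scene.png')
for c in(a,b):print(c['vfov'],c['cx'],c['cy'],np.round(-np.array(c['R']).T@c['t'],3))
s=manip.get_state();print(s['tcp_pos'],s['ee_rot'],s['wrist_force'],s['finger_gap'],s['time_s'])
E
```

```text
51.043505874139925 313.53072465888664 236.95576376371568 [0.434 0.077 0.99 ]
42.22668066597184 323.4125609400996 249.12052774298957 [1.363 0.058 0.756]
[ 0.26522313 -0.59267255  0.2286108 ] [-1.12194069e-03  9.77946178e-01  2.08853886e-01 -2.61119115e-04] [-0.73906146  0.04460969 -0.39508424] 0.09310173451388548 0.1
```

View pics/top.png

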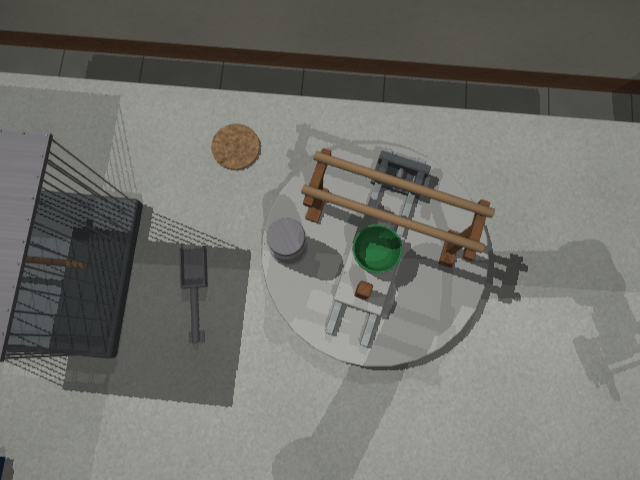

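View pics/scene.png

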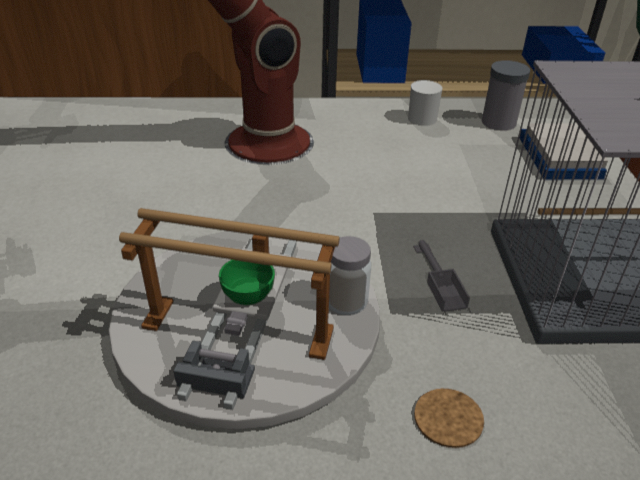

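The top view shows the handle at about (364,290), bowl at (377,248), front dowel from (305,190) to (483,248), stop at about (400,172), jar at (286,240). The scene view confirms the layout.

```bash
python3 - <<'E'
from h import *
from scipy.spatial.transform import Rotation as Ro
c=cam('top');f=c['frame'];hsv=cv2.cvtColor(f,cv2.COLOR_RGB2HSV)
g=cv2.inRange(hsv,(45,100,30),(80,255,255));n=max(cv2.findContours(g,0,1)[0],key=cv2.contourArea)
(u,v),r=cv2.minEnclosingCircle(n);B=onz(c,u,v,.102);print('bowl',u,v,r,B, r/K(c)[0,0]*.888)
w=cv2.inRange(hsv,(3,90,40),(20,255,255))
m=w.copy();m[:270]=0;m[310:]=0;m[:,:340]=0;m[:,390:]=0
n=max(cv2.findContours(m,0,1)[0],key=cv2.contourArea);print(n.reshape(-1,2).tolist(),[hsv[y,x].tolist() for x,y in((364,285),(364,296))])
x,y=cv2.minAreaRect(n)[0];print(cv2.minAreaRect(n),'H',onz(c,x,y,.115))
# front dowel: fit to mask between
P=[onz(c,u,v,.215) for u,v in((305,190),(483,248))];print('dowel',P)
d=P[1]-P[0];print(np.linalg.norm(d),'x-dir',np.degrees(np.arctan2(d[0],-d[1]))*1)
s=cam('scene')
hs=cv2.cvtColor(s['frame'],cv2.COLOR_RGB2HSV)
# perch-based rays
J=onz(c,286,238,.115);print('jar',J)
Q=np.array(manip.get_state()['ee_rot']);print(Ro.from_quat(np.roll(Q,-1)).as_matrix().round(3))
i=cv2.resize(f[130:370,250:510],None,fx=3,fy=2.5*1.0);i=cv2.resize(f[130:350,250:500],None,fx=2.7,fy=2.7);cv2.imwrite('pics/crop.png',i[:,:,::-1])
E
```

```text
bowl 377.3008117675781 247.84263610839844 24.872900009155273 [ 0.61218254 -0.01775497  0.102     ] 0.043938826376092345
[[361, 281], [360, 282], [359, 283], [359, 284], [358, 285], [357, 286], [357, 287], [357, 288], [356, 289], [356, 290], [356, 291], [356, 292], [355, 293], [355, 294], [355, 295], [356, 295], [357, 296], [358, 296], [359, 297], [360, 297], [361, 297], [362, 298], [363, 298], [364, 298], [365, 298], [366, 298], [367, 297], [368, 296], [369, 295], [369, 294], [370, 293], [370, 292], [370, 291], [371, 290], [371, 289], [371, 288], [372, 287], [372, 286], [372, 285], [371, 284], [370, 284], [369, 284], [368, 283], [367, 283], [366, 283], [365, 282], [364, 282], [363, 282], [362, 281]] [[13, 141, 112], [13, 132, 52]]
((363.3500061035156, 289.9500427246094), (14.546475410461426, 16.127614974975586), 18.43494987487793) H [0.53302115 0.00308235 0.115     ]
dowel [array([0.67375559, 0.11599513, 0.215     ]), array([ 0.60391981, -0.17048388,  0.215     ])]
0.2948682147433889 x-dir -13.69994866543079
jar [0.61300869 0.14643782 0.115     ]
[[ 0.913  0.409 -0.001]
 [ 0.409 -0.913  0.001]
 [ 0.    -0.002 -1.   ]]
```

View pics/crop.png

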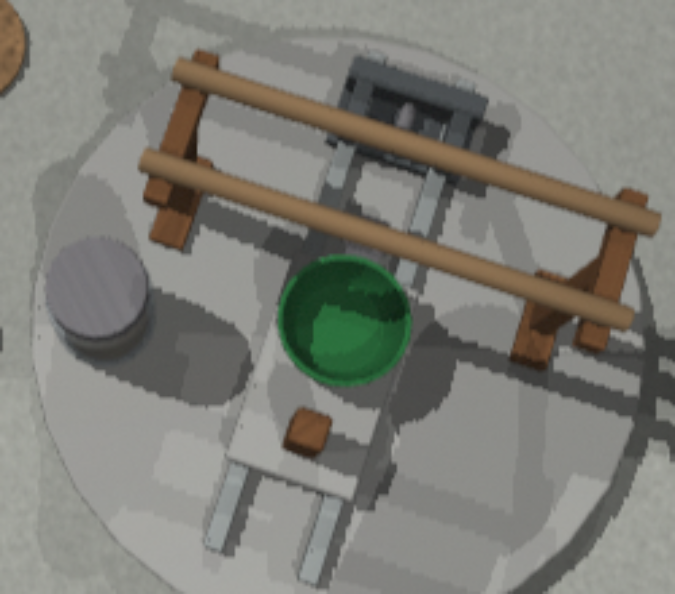

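Slide direction is at about −14.2° yaw, the handle at about (0.534, 0.003). First I turn the tool and travel over to a point behind the handle.

```bash
python3 -m inch '[{"az":0.96,"claw":-1},{"az":0.96,"claw":-1},{"az":0.96,"claw":-1},{"az":0.96,"claw":-1},{"az":0.96,"claw":-1},{"y":-1,"claw":-1},{"y":-1,"claw":-1},{"y":-1,"claw":-1},{"y":-1,"claw":-1},{"y":-1,"claw":-1}]' 40
python3 -m inch '[{"y":-1,"x":0.1,"claw":-1},{"y":-1,"x":0.1,"claw":-1},{"y":-1,"x":0.1,"claw":-1},{"y":-1,"x":0.1,"claw":-1},{"y":-1,"x":0.1,"claw":-1},{"y":-1,"x":0.1,"claw":-1},{"y":-1,"x":0.1,"claw":-1},{"y":-1,"x":0.1,"claw":-1},{"y":-1,"x":0.1,"claw":-1},{"y":-1,"x":0.1,"claw":-1}]'
python3 -m inch '[{"y":-1,"claw":-1},{"y":-1,"claw":-1},{"y":-1,"claw":-1},{"y":-1,"claw":-1},{"y":-1,"claw":-1},{"y":-0.4,"claw":-1},{"claw":-1}]'
```

```text
validation failed for argument at $[0]...
validation failed for argument at $[0]...
validation failed for argument at $[0]...
```

```bash
python3 -m inch '[{"x":0,"y":0,"z":0,"ax":0,"ay":0,"az":0.96,"claw":-1}]' 40
```

```text
time_s: 0.32
tcp_pos: [0.2653, -0.5931, 0.2292]
ee_rot: [-0.0, 0.99, 0.141, -0.0]
wrist_force: [-0.5, -0.7, 1.1]
finger_gap: 0.093
grip_force: 0.0
```

All keys are required.

```bash
python3 -m inch '[{"x":0,"y":0,"z":0,"ax":0,"ay":0,"az":0.96,"claw":-1},{"x":0,"y":0,"z":0,"ax":0,"ay":0,"az":0.96,"claw":-1},{"x":0,"y":0,"z":0,"ax":0,"ay":0,"az":0.96,"claw":-1},{"x":0,"y":0,"z":0,"ax":0,"ay":0,"az":0.96,"claw":-1},{"x":0,"y":-1,"z":0,"ax":0,"ay":0,"az":0,"claw":-1},{"x":0,"y":-1,"z":0,"ax":0,"ay":0,"az":0,"claw":-1},{"x":0,"y":-1,"z":0,"ax":0,"ay":0,"az":0,"claw":-1},{"x":0,"y":-1,"z":0,"ax":0,"ay":0,"az":0,"claw":-1}]'
python3 -m inch '[{"x":0.1,"y":-1,"z":0,"ax":0,"ay":0,"az":0,"claw":-1},{"x":0.1,"y":-1,"z":0,"ax":0,"ay":0,"az":0,"claw":-1},{"x":0.1,"y":-1,"z":0,"ax":0,"ay":0,"az":0,"claw":-1},{"x":0.1,"y":-1,"z":0,"ax":0,"ay":0,"az":0,"claw":-1},{"x":0.1,"y":-1,"z":0,"ax":0,"ay":0,"az":0,"claw":-1},{"x":0.1,"y":-1,"z":0,"ax":0,"ay":0,"az":0,"claw":-1},{"x":0.1,"y":-1,"z":0,"ax":0,"ay":0,"az":0,"claw":-1},{"x":0.1,"y":-1,"z":0,"ax":0,"ay":0,"az":0,"claw":-1},{"x":0.1,"y":-1,"z":0,"ax":0,"ay":0,"az":0,"claw":-1},{"x":0.1,"y":-1,"z":0,"ax":0,"ay":0,"az":0,"claw":-1}]'
```

```text
time_s: 1.32
tcp_pos: [0.2953, -0.4758, 0.2295]
ee_rot: [-0.0, 0.992, -0.124, -0.0]
wrist_force: [0.2, -0.9, 0.3]
finger_gap: 0.093
grip_force: 0.0
time_s: 2.58
tcp_pos: [0.3985, -0.1926, 0.2297]
ee_rot: [-0.0, 0.992, -0.124, 0.0]
wrist_force: [0.0, -0.6, -0.6]
finger_gap: 0.093
grip_force: 0.0
```

```bash
python3 -m inch '[{"x":0,"y":-1,"z":0,"ax":0,"ay":0,"az":0,"claw":-1},{"x":0,"y":-1,"z":0,"ax":0,"ay":0,"az":0,"claw":-1},{"x":0,"y":-1,"z":0,"ax":0,"ay":0,"az":0,"claw":-1},{"x":0,"y":-1,"z":0,"ax":0,"ay":0,"az":0,"claw":-1},{"x":0,"y":-1,"z":0,"ax":0,"ay":0,"az":0,"claw":-1},{"x":0,"y":-1,"z":0,"ax":0,"ay":0,"az":0,"claw":-1},{"x":0,"y":-1,"z":0,"ax":0,"ay":0,"az":0,"claw":-1},{"x":0,"y":-0.4,"z":0,"ax":0,"ay":0,"az":0,"claw":-1}]'
python3 -m inch '[{"x":0,"y":0,"z":0,"ax":0,"ay":1,"az":0,"claw":-1},{"x":0,"y":0,"z":0,"ax":0,"ay":1,"az":0,"claw":-1},{"x":0,"y":0,"z":0,"ax":0,"ay":1,"az":0,"claw":-1},{"x":0,"y":0,"z":0,"ax":0,"ay":1,"az":0,"claw":-1},{"x":0,"y":0,"z":0,"ax":0,"ay":1,"az":0,"claw":-1},{"x":0,"y":0,"z":0,"ax":0,"ay":0,"az":0,"claw":-1}]'
python3 - <<'E'
from h import *
s=manip.get_state();print(np.round(s['joint_positions'],2))
cam('wrist','w1.png')
E
```

```text
time_s: 3.58
tcp_pos: [0.4532, 0.0232, 0.2296]
ee_rot: [-0.0, 0.992, -0.123, -0.0]
wrist_force: [-1.0, -1.0, 0.4]
finger_gap: 0.0931
grip_force: 0.0
time_s: 4.32
tcp_pos: [0.4592, 0.0145, 0.2268]
ee_rot: [0.048, 0.954, -0.123, 0.269]
wrist_force: [-0.1, 0.7, 0.0]
finger_gap: 0.0929
grip_force: 0.0
[-0.89  0.23  0.76  2.37  0.74  0.14 -2.72]
```

View pics/w1.png

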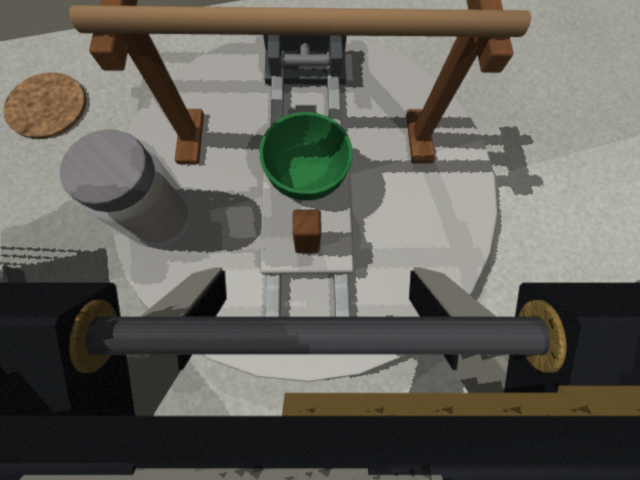

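The wrist view shows the handle top at about (306,217), bowl at (306,150), and the front dowel at row 20, all well aligned. I refine the handle position from this.

```bash
python3 - <<'E'
from h import *
c=cam('wrist');f=c['frame'];hsv=cv2.cvtColor(f,cv2.COLOR_RGB2HSV)
g=cv2.inRange(hsv,(45,100,20),(80,255,255));n=max(cv2.findContours(g,0,1)[0],key=cv2.contourArea)
w=cv2.inRange(hsv,(3,90,20),(20,255,255));w[:200]=0;w[260:]=0;w[:,:280]=0;w[:,340:]=0
n2=max(cv2.findContours(w,0,1)[0],key=cv2.contourArea);x,y,W,H=cv2.boundingRect(n2);print(x,y,W,H)
print('top far edge',onz(c,x+W/2,y,.122),'base near edge',onz(c,x+W/2,y+H,.062))
# rails at z~.05: centre-line from rail columns
for v in (305,):
    print('rails',onz(c,272,v,.05),onz(c,342,v,.05))
print('plate near corners',onz(c,262,271,.062),onz(c,352,271,.062))
P=[onz(c,u,v,.215) for u,v in((78,19),(528,23))];print('dowel',P,np.mean(P,0));d=P[1]-P[0];print(np.linalg.norm(d),np.degrees(np.arctan2(d[0],-d[1])))
t=cam('top')
X=np.array([.5345,.0015]);
for c2 in (t,c): print(proj(c2,[*X,.122]),proj(c2,[*X,.062]))
E
```

```text
293 210 28 44
top far edge [ 0.54246179 -0.00224222  0.122     ] base near edge [0.52128687 0.00350168 0.062     ]
rails [0.48353882 0.04843093 0.05      ] [ 0.46600267 -0.0172956   0.05      ]
plate near corners [0.51590635 0.04969584 0.062     ] [ 0.49368503 -0.03439764  0.062     ]
dowel [array([0.67450402, 0.11883574, 0.215     ]), array([ 0.60083054, -0.17375701,  0.215     ])] [ 0.63766728 -0.02746064  0.215     ]
0.3017255372373513 -14.133014777762282
[364.69722966 288.75268203] [361.61614347 292.24473124]
[305.0512014  219.66677833] [305.59995169 241.07043593]
```

```bash
cat >> h.py <<'E'
from scipy.spatial.transform import Rotation as Ro
YAW=np.radians(-14.2); XT=np.array([np.cos(YAW),np.sin(YAW),0]); YT=np.array([-XT[1],XT[0],0]); Z=np.array([0,0,1.])
H=np.array([.5325,.001,.097])
def go(lean,back,q=0,dz=0,grip=H):
    a=np.radians(lean); z=-np.cos(a)*Z+np.sin(a)*XT; y=-YT; x=np.cross(y,z)
    Rt=np.stack([x,y,z],1); T=grip+q*XT+dz*Z+z*(.008-back)
    s=manip.get_state(); Rn=Ro.from_quat(np.roll(s['ee_rot'],-1)).as_matrix()
    print('T',T.round(4),'shift',(Rn.T@(T-s['tcp_pos'])/.03).round(3),'final-axes',(Rt.T@(T-s['tcp_pos'])/.03).round(3),'rot',(np.degrees(Ro.from_matrix(Rn.T@Rt).as_rotvec())/8).round(3))
    print('lean now',np.degrees(np.arccos(-Rn[2,2])).round(1),np.round(s['joint_positions'],2),'F',np.round(s['wrist_force'],1),s['grip_force'],s['time_s'],'xt,yt of grasp',((s['tcp_pos']-.008*Rn[:,2]-H)@XT).round(4),((s['tcp_pos']-.008*Rn[:,2]-H)@YT).round(4),(s['tcp_pos']-.008*Rn[:,2])[2].round(4))
E
python3 -c "
from h import *
go(38,.08);go(38,0)"
```

```text
T [0.4895 0.0119 0.1537] shift [-0.482 -0.266  2.579] final-axes [-0.762 -0.193  2.517] rot [ 0.21   0.788 -0.019]
lean now 31.7 [-0.87  0.23  0.74  2.37  0.74  0.14 -2.72] F [-0.2  0.  -0.7] 0.0 4.475 xt,yt of grasp -0.077 -0.0055 0.2341
T [ 5.373e-01 -2.000e-04  9.070e-02] shift [-0.189 -0.344  5.228] final-axes [-0.762 -0.193  5.184] rot [ 0.21   0.788 -0.019]
lean now 31.7 [-0.87  0.23  0.74  2.37  0.74  0.14 -2.72] F [-0.2  0.  -0.7] 0.0 4.475 xt,yt of grasp -0.077 -0.0055 0.2341
```

```bash
python3 -m inch '[{"x":-0.1,"y":-0.05,"z":0.65,"ax":0,"ay":0,"az":0,"claw":-1},{"x":-0.1,"y":-0.05,"z":0.65,"ax":0,"ay":0,"az":0,"claw":-1},{"x":-0.1,"y":-0.05,"z":0.65,"ax":0.1,"ay":0.4,"az":0,"claw":-1},{"x":-0.1,"y":-0.05,"z":0.65,"ax":0.1,"ay":0.4,"az":0,"claw":-1},{"x":0,"y":0,"z":0,"ax":0,"ay":0,"az":0,"claw":-1}]'
python3 -c "
from h import *
go(38,.08);go(38,0)"
```

```text
time_s: 5.1
tcp_pos: [0.5068, 0.0232, 0.2099]
ee_rot: [0.05, 0.948, -0.124, 0.289]
wrist_force: [-0.2, -0.1, 0.5]
finger_gap: 0.093
grip_force: 0.0
T [0.4895 0.0119 0.1537] shift [-1.433  0.474  1.305] final-axes [-1.519  0.507  1.19 ] rot [ 0.211  0.489 -0.016]
lean now 34.1 [-0.85  0.37  0.77  2.32  0.83  0.01 -2.84] F [-0.2 -0.1  0.5] 0.0 5.1 xt,yt of grasp -0.0349 0.0154 0.2165
T [ 5.373e-01 -2.000e-04  9.070e-02] shift [-1.251  0.395  3.964] final-axes [-1.519  0.507  3.856] rot [ 0.211  0.489 -0.016]
lean now 34.1 [-0.85  0.37  0.77  2.32  0.83  0.01 -2.84] F [-0.2 -0.1  0.5] 0.0 5.1 xt,yt of grasp -0.0349 0.0154 0.2165
```

The wrist joints (j6, j7) hit their limits here. I fit a simple kinematic model to logged poses so I can pick a branch that reaches the whole slide.

```bash
cat > k.py <<'E'
from h import *
import itertools
from scipy.optimize import least_squares
def fk(p,sg,j):
    d1,L1,L2,L3,a1,a2,y0,t0=p
    r=lambda ax,an:Ro.from_euler(ax,an).as_matrix()
    R=r('z',y0+sg[0]*j[0]);x=np.array([0,0,d1]);R=R@r('y',j[1])@r('z',sg[1]*j[2])
    x=x+R@[a1,0,L1];R=R@r('y',j[3]);x=x+R@[-a1,0,L2];R=R@r('z',sg[2]*j[4])@r('y',j[5]);x=x+R@[a2,0,L3];R=R@r('z',sg[3]*j[6]+t0)
    return x,R
def q2m(q): return Ro.from_quat(np.roll(q,-1)).as_matrix()
if __name__=='__main__':
    s=manip.get_state()
    D=[([1.123,.615,-.013,1.423,.008,1.103,-.04],[.26522,-.59267,.2286],q2m([-1.12e-3,.977946,.208854,-2.6e-4])),
       ([-.87,.23,.74,2.37,.74,.14,-2.72],[.4592,.0145,.2268],q2m([.048,.954,-.123,.269])),
       (s['joint_positions'],s['tcp_pos'],q2m(s['ee_rot']))]
    best=None
    for sg in itertools.product([1,-1],repeat=4):
      for y0,t0 in itertools.product([0,np.pi/2,np.pi,-np.pi/2,-2.27],[0,np.pi/2,np.pi,-np.pi/2]):
        def f(p):
            o=[]
            for j,x,R in D:
                X,Q=fk(p,sg,j);o+=[(X-x)*3,(Q-R).ravel()]
            return np.concatenate(o)
        m=least_squares(f,[.3,.35,.35,.25,0,0,y0,t0],max_nfev=40)
        if best is None or m.cost<best[0]: best=(m.cost,sg,m.x,m.fun)
    print(best[0],best[1],best[2].round(4));print(best[3].reshape(3,12)[:,:3].round(3)/3)
    np.save('k.npy',np.r_[best[2],best[1]])
E
python3 k.py
```

```text
0.0005480843192090209 (-1, -1, -1, -1) [ 2.7170e-01  5.5260e-01  3.7240e-01  3.2680e-01 -3.0000e-04  1.7000e-03
 -2.6100e-02  1.5481e+00]
[[ 0.005       0.00233333 -0.00033333]
 [ 0.          0.          0.001     ]
 [-0.         -0.00033333 -0.00066667]]
```

```bash
cat > ik.py <<'E'
from k import *
k=np.load('k.npy');P=k[:8];SG=k[8:]
lo=np.array([-3.12,-.3,-1.34,.26,-1.36,.01,-2.84]);hi=np.array([3.12,2.06,1.32,2.42,4.5,1.98,2.84])
def pose(lean,back,q,flip,dz=0):
    a=np.radians(lean); z=-np.cos(a)*Z+np.sin(a)*XT; y=-YT*(-1 if flip else 1); x=np.cross(y,z)
    return H+q*XT+z*(.008-back)+dz*Z,np.stack([x,y,z],1)
def ik(T,R,j0,w=.003,mid=None,mg=.08):
    mid=j0 if mid is None else mid
    def f(j):
        X,Q=fk(P,SG,j);return np.r_[(X-T)*3,(Q-R).ravel(),w*(j-mid)]
    m=least_squares(f,np.clip(j0,lo+mg+.001,hi-mg-.001),bounds=(lo+mg,hi-mg),max_nfev=60)
    e=m.fun[:12];return m.x,np.abs(e).max()
if __name__=='__main__':
    rng=np.random.default_rng(0)
    for flip in(0,1):
      for lean in(32,38,44):
        sols=[]
        for _ in range(40):
            j=rng.uniform(lo,hi)
            s1,e1=ik(*pose(lean,0,.0,flip),j)
            if e1>.03: continue
            out=[s1];ok=e1
            for q in(.05,.11):
                s,e=ik(*pose(lean,0,q,flip),out[-1]);out.append(s);ok=max(ok,e)
            s,e=ik(*pose(lean,.09,0,flip),s1)
            sols.append((ok,e,s1,out[-1]))
        sols=[x for x in sols if x[0]<.02]
        print(flip,lean,len(sols))
        seen=[]
        for o in sorted(sols,key=lambda o:o[1]):
            if all(np.abs(o[2]-z).max()>.7 for z in seen) and len(seen)<4: seen.append(o[2]);print('  ',o[0].round(3),o[1].round(3),o[2].round(2),o[3].round(2))
E
time python3 ik.py
```

```text
0 32 0
0 38 0
0 44 0
1 32 0
1 38 0
1 44 0
real	0m18.466s
user	0m18.952s
sys	0m0.152s
```

```bash
cat > s.py <<'E'
from ik import *
rng=np.random.default_rng(1)
for flip in(0,1):
  for q in(0,.06,.1):
    for lean in(0,15,30,40):
      b=min((ik(*pose(lean,0,q,flip),rng.uniform(lo,hi),w=0,mg=.0) for _ in range(12)),key=lambda o:o[1])
      print(flip,q,lean,b[1].round(3),b[0].round(2))
E
time python3 s.py
```

```text
0 0 0 0.0 [ 0.22  0.65 -0.39  1.91  0.39  0.65 -2.22]
0 0 15 0.0 [-0.07  0.56 -0.01  2.13  0.38  0.22 -2.26]
0 0 30 0.0 [-0.46  0.62  0.48  2.35  3.5   0.3   0.83]
0 0 40 0.046 [ 0.54  1.09 -1.34  2.42  2.01  1.43  2.49]
0 0.06 0 0.0 [-0.34  0.75  0.57  1.75 -0.54  0.8  -1.33]
0 0.06 15 0.0 [-0.    0.62 -0.05  1.98  0.33  0.31 -2.16]
0 0.06 30 0.0 [-0.31  0.63  0.33  2.2   3.36  0.18  1.01]
0 0.06 40 0.0 [-0.83  1.09  1.28  2.33  4.06  0.92  0.05]
0 0.1 0 0.0 [ 0.46  0.88 -0.84  1.63  0.76  0.98 -2.45]
0 0.1 15 0.0 [ 0.03  0.66 -0.09  1.87  0.32  0.38 -2.13]
0 0.1 30 0.0 [ 0.55  0.88 -1.02  2.1   1.79  0.86  2.83]
0 0.1 40 0.0 [-0.51  0.77  0.65  2.23  3.57  0.48  0.71]
1 0 0 0.0 [-0.13  0.63  0.15  1.91 -0.15  0.62  1.45]
1 0 15 0.0 [ 0.09  0.57 -0.24  2.13  0.82  0.29  0.46]
1 0 30 0.0 [ 0.03  0.58 -0.23  2.35  2.3   0.42 -1.08]
1 0 40 0.046 [ 0.54  1.09 -1.34  2.42  2.01  1.43 -0.65]
1 0.06 0 0.0 [ 0.58  0.95 -1.09  1.75  0.96  1.08  0.47]
1 0.06 15 0.0 [ 0.61  0.92 -1.15  1.98  1.35  0.95  0.08]
1 0.06 30 0.0 [ 0.32  0.69 -0.61  2.2   1.92  0.56 -0.58]
1 0.06 40 0.0 [-0.26  0.67  0.21  2.34  2.94  0.52 -1.74]
1 0.1 0 0.0 [ 0.5   0.92 -0.94  1.63  0.84  1.04  0.63]
1 0.1 15 0.0 [-0.48  0.78  0.76  1.87 -0.95  0.57  2.18]
1 0.1 30 0.0 [ 0.52  0.85 -0.95  2.1   1.79  0.8  -0.33]
1 0.1 40 0.0 [ 0.24  0.73 -0.5   2.23  2.32  0.68 -0.96]
real	0m10.073s
user	0m10.548s
sys	0m0.196s
```

```bash
cat > sim.py <<'E'
from ik import *
def sim(j,rows,w=.01,mg=0.0,show=1,T=None,R=None):
    if T is None: T,R=fk(P,SG,j)
    T=T.copy()
    for n,r in enumerate(rows):
        T=T+R@np.array(r[:3])*.03;R=R@Ro.from_rotvec(np.radians(8)*np.array(r[3:])).as_matrix()
        for _ in range(3): j,e=ik(T,R,j,w=w,mg=mg)
        if show and (n%show==0 or n==len(rows)-1): print(n,j.round(2),e.round(3),'T',T.round(3),'lean',np.degrees(np.arccos(-R[2,2])).round(1))
    return j,T,R
if __name__=='__main__':
    j=np.array([1.123,.615,-.013,1.423,.008,1.103,-.04])
    sim(j,[[0,0,0,0,0,.96]]*5+[[0,-1,0,0,0,0]]*4+[[.1,-1,0,0,0,0]]*10+[[0,-1,0,0,0,0]]*7+[[0,-.4,0,0,0,0]]+[[0,0,0,0,1,0]]*5+[[-.1,-.05,.65,0,0,0]]*2+[[-.1,-.05,.65,.1,.4,0]]*2,show=3)
    print(np.round(manip.get_state()['joint_positions'],2))
E
python3 sim.py
```

```text
0 [ 1.1   0.62  0.02  1.42 -0.02  1.1  -0.15] 0.0 T [ 0.27  -0.59   0.228] lean 0.0
3 [ 1.04  0.62  0.13  1.42 -0.08  1.11 -0.5 ] 0.0 T [ 0.27  -0.59   0.228] lean 0.0
6 [ 0.95  0.55  0.17  1.56 -0.1   1.04 -0.67] 0.0 T [ 0.285 -0.532  0.228] lean 0.0
9 [ 0.82  0.45  0.17  1.73 -0.09  0.96 -0.79] 0.0 T [ 0.31  -0.446  0.228] lean 0.0
12 [ 0.67  0.38  0.16  1.85 -0.07  0.91 -0.95] 0.0 T [ 0.342 -0.361  0.228] lean 0.0
15 [ 0.51  0.33  0.14  1.93 -0.06  0.88 -1.14] 0.0 T [ 0.373 -0.276  0.228] lean 0.0
18 [ 0.33  0.31  0.11  1.98 -0.04  0.86 -1.35] 0.0 T [ 0.404 -0.191  0.228] lean 0.0
21 [ 0.15  0.3   0.08  1.99 -0.03  0.85 -1.57] 0.0 T [ 0.426 -0.104  0.228] lean 0.0
24 [-0.02  0.31  0.04  1.97 -0.02  0.86 -1.79] 0.0 T [ 0.449 -0.017  0.228] lean 0.0
27 [-0.15  0.27  0.05  2.05  0.05  0.69 -1.96] 0.0 T [0.459 0.024 0.228] lean 8.0
30 [-0.92  0.23  0.81  2.38  0.48  0.09 -2.45] 0.0 T [0.459 0.024 0.228] lean 32.0
33 [-1.05  0.33  0.96  2.37  0.81  0.01 -2.84] 0.102 T [0.48  0.022 0.194] lean 40.0
35 [-1.06  0.4   0.95  2.31  0.76  0.01 -2.84] 0.203 T [0.501 0.019 0.161] lean 46.5
[-0.85  0.37  0.77  2.32  0.83  0.01 -2.84]
```

```bash
cat > s2.py <<'E'
from sim import *
j=np.array(manip.get_state()['joint_positions'])
for sx in(1,-1):
    print('sx',sx)
    a=sim(j,[[0,0,0,0,-.85,0]]*5+[[0,0,0,0,0,-1]]*22+[[0,0,0,0,0,-.5]],show=9)
    a=sim(a[0],[[0,0,0,sx,0,0]]*3+[[0,0,0,0,-1,0]]*4+[[0,0,0,-sx,0,0]]*3,T=a[1],R=a[2],show=2)
E
python3 s2.py
```

```text
sx 1
0 [-0.49  0.3   0.34  2.23  0.55  0.24 -2.53] 0.0 T [0.507 0.023 0.209] lean 27.3
9 [ 0.06  0.43 -0.22  1.84  0.16  0.89 -1.39] 0.0 T [0.507 0.023 0.209] lean 2.0
18 [ 0.29  0.47 -0.56  1.84  0.35  0.93 -0.33] 0.0 T [0.507 0.023 0.209] lean 2.0
27 [ 0.48  0.56 -0.9   1.85  0.55  1.02  0.65] 0.0 T [0.507 0.023 0.209] lean 2.0
0 [ 0.36  0.57 -0.83  1.81  0.62  1.13  0.56] 0.0 T [0.507 0.023 0.209] lean 10.0
2 [ 0.12  0.64 -0.72  1.73  0.73  1.37  0.42] 0.0 T [0.507 0.023 0.209] lean 26.0
4 [ 0.07  0.54 -0.7   1.95  0.95  1.17  0.2 ] 0.0 T [0.507 0.023 0.209] lean 30.3
6 [-0.02  0.49 -0.67  2.18  1.29  1.07 -0.17] 0.0 T [0.507 0.023 0.209] lean 40.4
8 [ 0.24  0.38 -0.73  2.25  1.33  0.68 -0.03] 0.0 T [0.507 0.023 0.209] lean 31.5
9 [ 0.39  0.35 -0.76  2.27  1.32  0.48  0.07] 0.0 T [0.507 0.023 0.209] lean 29.1
sx -1
0 [-0.49  0.3   0.34  2.23  0.55  0.24 -2.53] 0.0 T [0.507 0.023 0.209] lean 27.3
9 [ 0.06  0.43 -0.22  1.84  0.16  0.89 -1.39] 0.0 T [0.507 0.023 0.209] lean 2.0
18 [ 0.29  0.47 -0.56  1.84  0.35  0.93 -0.33] 0.0 T [0.507 0.023 0.209] lean 2.0
27 [ 0.48  0.56 -0.9   1.85  0.55  1.02  0.65] 0.0 T [0.507 0.023 0.209] lean 2.0
0 [ 0.62  0.57 -0.98  1.88  0.48  0.92  0.74] 0.0 T [0.507 0.023 0.209] lean 6.0
2 [ 0.89  0.67 -1.17  1.95  0.37  0.76  0.91] 0.0 T [0.507 0.023 0.209] lean 22.0
4 [ 0.88  0.49 -1.05  2.18  0.46  0.34  0.8 ] 0.0 T [0.507 0.023 0.209] lean 27.0
6 [ 0.94  0.6  -1.34  2.42  1.94  0.52 -0.75] 0.0 T [0.507 0.023 0.209] lean 38.2
8 [ 0.66  0.51 -1.23  2.31  1.5   0.75 -0.53] 0.0 T [0.507 0.023 0.209] lean 30.9
9 [ 0.52  0.53 -1.18  2.24  1.36  0.92 -0.48] 0.0 T [0.507 0.023 0.209] lean 29.5
```

```bash
cat > s3.py <<'E'
from sim import *
j=np.array(manip.get_state()['joint_positions'])
a=sim(j,[[0,0,0,0,-.85,0]]*5+[[0,0,0,0,0,-1]]*22+[[0,0,0,0,0,-.5]],show=0)
a=sim(a[0],[[0,0,0,0,-1,0]]*4,T=a[1],R=a[2],show=1)
def to(a,lean,q,dz,n,show=2):
    j,T,R=a;T1,R1=pose(lean,0,q,1,dz);rv=Ro.from_matrix(R.T@R1).as_rotvec()
    for i in range(1,n+1):
        for _ in range(3): jj,e=ik(T+(T1-T)*i/n,R@Ro.from_rotvec(rv*i/n).as_matrix(),j,w=.01,mg=0);j=jj
        if i%show==0 or i==n: print(lean,q,dz,j.round(2),e.round(3))
    return j,T1,R1
a=to(a,31,0,.08,5);a=to(a,31,0,0,5);a=to(a,38,.06,0,8);b=to(a,38,.108,0,6)
b=to(b,38,.108,.08,4)
E
python3 s3.py
```

```text
0 [ 0.47  0.48 -0.87  1.96  0.64  0.86  0.55] 0.0 T [0.507 0.023 0.209] lean 8.3
1 [ 0.42  0.41 -0.81  2.07  0.78  0.7   0.4 ] 0.0 T [0.507 0.023 0.209] lean 16.2
2 [ 0.32  0.36 -0.71  2.18  1.03  0.56  0.13] 0.0 T [0.507 0.023 0.209] lean 24.1
3 [ 0.26  0.34 -0.68  2.3   1.44  0.54 -0.32] 0.0 T [0.507 0.023 0.209] lean 32.1
31 0 0.08 [ 0.28  0.39 -0.66  2.3   1.54  0.51 -0.37] 0.0
31 0 0.08 [ 0.31  0.43 -0.65  2.29  1.63  0.49 -0.41] 0.0
31 0 0.08 [ 0.32  0.45 -0.64  2.29  1.68  0.48 -0.43] 0.0
31 0 0 [ 0.33  0.54 -0.67  2.32  1.86  0.56 -0.62] 0.0
31 0 0 [ 0.33  0.63 -0.7   2.35  1.99  0.65 -0.75] 0.0
31 0 0 [ 0.33  0.68 -0.7   2.36  2.05  0.69 -0.8 ] 0.0
38 0.06 0 [ 0.33  0.7  -0.71  2.35  2.09  0.72 -0.82] 0.0
38 0.06 0 [ 0.34  0.72 -0.71  2.34  2.13  0.75 -0.83] 0.0
38 0.06 0 [ 0.34  0.74 -0.7   2.32  2.16  0.77 -0.85] 0.0
38 0.06 0 [ 0.34  0.76 -0.7   2.31  2.2   0.8  -0.86] 0.0
38 0.108 0 [ 0.35  0.76 -0.69  2.27  2.19  0.77 -0.82] 0.0
38 0.108 0 [ 0.35  0.76 -0.68  2.23  2.17  0.74 -0.78] 0.0
38 0.108 0 [ 0.35  0.77 -0.66  2.19  2.16  0.71 -0.75] 0.0
38 0.108 0.08 [ 0.35  0.67 -0.65  2.16  2.04  0.62 -0.65] 0.0
38 0.108 0.08 [ 0.34  0.58 -0.62  2.13  1.88  0.54 -0.5 ] 0.0
```

```bash
python3 -m inch '[{"x":0,"y":0,"z":0,"ax":0,"ay":-0.85,"az":0,"claw":-1},{"x":0,"y":0,"z":0,"ax":0,"ay":-0.85,"az":0,"claw":-1},{"x":0,"y":0,"z":0,"ax":0,"ay":-0.85,"az":0,"claw":-1},{"x":0,"y":0,"z":0,"ax":0,"ay":-0.85,"az":0,"claw":-1},{"x":0,"y":0,"z":0,"ax":0,"ay":-0.85,"az":0,"claw":-1},{"x":0,"y":0,"z":0,"ax":0,"ay":0,"az":-1,"claw":-1},{"x":0,"y":0,"z":0,"ax":0,"ay":0,"az":-1,"claw":-1},{"x":0,"y":0,"z":0,"ax":0,"ay":0,"az":-1,"claw":-1},{"x":0,"y":0,"z":0,"ax":0,"ay":0,"az":-1,"claw":-1},{"x":0,"y":0,"z":0,"ax":0,"ay":0,"az":-1,"claw":-1}]'
python3 -m inch '[{"x":0,"y":0,"z":0,"ax":0,"ay":0,"az":-1,"claw":-1},{"x":0,"y":0,"z":0,"ax":0,"ay":0,"az":-1,"claw":-1},{"x":0,"y":0,"z":0,"ax":0,"ay":0,"az":-1,"claw":-1},{"x":0,"y":0,"z":0,"ax":0,"ay":0,"az":-1,"claw":-1},{"x":0,"y":0,"z":0,"ax":0,"ay":0,"az":-1,"claw":-1},{"x":0,"y":0,"z":0,"ax":0,"ay":0,"az":-1,"claw":-1},{"x":0,"y":0,"z":0,"ax":0,"ay":0,"az":-1,"claw":-1},{"x":0,"y":0,"z":0,"ax":0,"ay":0,"az":-1,"claw":-1},{"x":0,"y":0,"z":0,"ax":0,"ay":0,"az":-1,"claw":-1},{"x":0,"y":0,"z":0,"ax":0,"ay":0,"az":-1,"claw":-1}]'
python3 -m inch '[{"x":0,"y":0,"z":0,"ax":0,"ay":0,"az":-1,"claw":-1},{"x":0,"y":0,"z":0,"ax":0,"ay":0,"az":-1,"claw":-1},{"x":0,"y":0,"z":0,"ax":0,"ay":0,"az":-1,"claw":-1},{"x":0,"y":0,"z":0,"ax":0,"ay":0,"az":-1,"claw":-1},{"x":0,"y":0,"z":0,"ax":0,"ay":0,"az":-1,"claw":-1},{"x":0,"y":0,"z":0,"ax":0,"ay":0,"az":-1,"claw":-1},{"x":0,"y":0,"z":0,"ax":0,"ay":0,"az":-1,"claw":-1},{"x":0,"y":0,"z":0,"ax":0,"ay":0,"az":-0.5,"claw":-1}]'
sed -i 's/def go(lean,back,q=0,dz=0,grip=H)/def go(lean,back,q=0,dz=0,grip=H,F=-1)/; s/z=-np.cos(a)\*Z+np.sin(a)\*XT; y=-YT; x=np.cross(y,z)$/z=-np.cos(a)*Z+np.sin(a)*XT; y=-YT*F; x=np.cross(y,z)/' h.py
python3 -c "
from h import *
go(32,0,dz=.08)
c=cam('wrist');s=manip.get_state();R=Ro.from_quat(np.roll(s['ee_rot'],-1)).as_matrix();print('cam in tool',R.T@(-np.array(c['R']).T@c['t']-s['tcp_pos']))"
```

```text
time_s: 6.35
tcp_pos: [0.5078, 0.0179, 0.1992]
ee_rot: [0.041, 0.975, 0.213, 0.039]
wrist_force: [-0.4, -0.2, -0.7]
finger_gap: 0.0926
grip_force: 0.0
time_s: 7.6
tcp_pos: [0.5078, 0.0177, 0.1991]
ee_rot: [0.057, 0.611, 0.79, 0.003]
wrist_force: [0.9, -0.5, 0.0]
finger_gap: 0.0929
grip_force: 0.0
time_s: 8.6
tcp_pos: [0.5078, 0.0175, 0.1989]
ee_rot: [0.05, 0.135, 0.989, -0.026]
wrist_force: [0.5, 0.6, 0.9]
finger_gap: 0.093
grip_force: 0.0
T [ 0.5366 -0.      0.1702] shift [-0.972 -0.269  1.076] final-axes [-0.404 -0.332  1.378] rot [-0.318 -3.236 -0.082]
lean now 6.5 [ 0.56  0.59 -1.05  1.92  0.75  0.98  0.45] F [0.5 0.6 0.9] 0.0 8.6 xt,yt of grasp -0.0288 0.0103 0.2068
cam in tool [ 0.06679888 -0.00047942 -0.15542008]
```

```bash
python3 -m inch '[{"x":0,"y":0,"z":0,"ax":-0.08,"ay":-0.82,"az":0,"claw":-1},{"x":0,"y":0,"z":0,"ax":-0.08,"ay":-0.82,"az":0,"claw":-1},{"x":0,"y":0,"z":0,"ax":-0.08,"ay":-0.82,"az":0,"claw":-1},{"x":0,"y":0,"z":0,"ax":-0.08,"ay":-0.82,"az":0,"claw":-1},{"x":0,"y":0,"z":0,"ax":0,"ay":0,"az":0,"claw":-1}]'
python3 -c "
from h import *
go(32,0,dz=.07)"
```

```text
time_s: 9.28
tcp_pos: [0.5072, 0.0167, 0.1986]
ee_rot: [0.267, 0.125, 0.955, -0.037]
wrist_force: [0.2, -0.4, 0.2]
finger_gap: 0.0932
grip_force: 0.0
T [ 0.5366 -0.      0.1602] shift [-0.266 -0.28   1.661] final-axes [-0.243 -0.299  1.661] rot [-0.073 -0.084 -0.076]
lean now 31.3 [ 0.37  0.39 -0.8   2.28  1.47  0.57 -0.31] F [ 0.2 -0.4  0.2] 0.0 9.275 xt,yt of grasp -0.0325 0.0091 0.2054
```

```bash
python3 -m inch '[{"x":-0.09,"y":-0.1,"z":0.55,"ax":-0.02,"ay":-0.03,"az":-0.02,"claw":-1},{"x":-0.09,"y":-0.1,"z":0.55,"ax":-0.02,"ay":-0.03,"az":-0.02,"claw":-1},{"x":-0.09,"y":-0.1,"z":0.55,"ax":-0.02,"ay":-0.03,"az":-0.03,"claw":-1},{"x":0,"y":0,"z":0,"ax":0,"ay":0,"az":0,"claw":-1}]'
python3 -c "
from h import *
go(32,0,dz=.0)
cam('wrist','w2.png')"
```

```text
time_s: 9.78
tcp_pos: [0.5393, -0.0016, 0.1602]
ee_rot: [0.274, 0.123, 0.953, -0.034]
wrist_force: [-0.5, -0.1, 0.1]
finger_gap: 0.0929
grip_force: 0.0
T [ 0.5366 -0.      0.0902] shift [1.32  0.023 1.926] final-axes [1.32  0.029 1.926] rot [-0.014  0.001 -0.053]
lean now 32.0 [ 0.38  0.52 -0.75  2.27  1.7   0.59 -0.46] F [-0.5 -0.1  0.1] 0.0 9.775 xt,yt of grasp 0.003 -0.0009 0.167
```

View pics/w2.png

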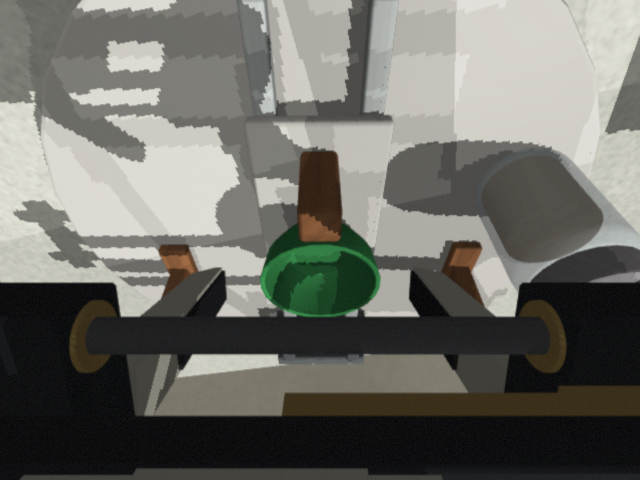

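The wrist view (now flipped) shows the handle centred between the fingers (x≈319, top at row ~225), with the bowl beyond it at (320,280). I descend onto the handle.

```bash
python3 -m inch '[{"x":0.33,"y":0,"z":0.48,"ax":0,"ay":0,"az":-0.05,"claw":-1},{"x":0.33,"y":0.02,"z":0.48,"ax":0,"ay":0,"az":0,"claw":-1},{"x":0.33,"y":0,"z":0.48,"ax":0,"ay":0,"az":0,"claw":-1},{"x":0.33,"y":0,"z":0.48,"ax":0,"ay":0,"az":0,"claw":-1},{"x":0,"y":0,"z":0,"ax":0,"ay":0,"az":0,"claw":-1}]'
python3 -c "
from h import *
go(32,0,dz=.0)"
```

```text
time_s: 10.45
tcp_pos: [0.5355, 0.0008, 0.0906]
ee_rot: [0.273, 0.118, 0.954, -0.035]
wrist_force: [0.8, -0.5, 0.6]
finger_gap: 0.0926
grip_force: 0.0
T [ 0.5366 -0.      0.0902] shift [-0.03  -0.018  0.032] final-axes [-0.03  -0.017  0.032] rot [-0.004  0.001  0.019]
lean now 32.0 [ 0.35  0.7  -0.77  2.34  1.99  0.75 -0.73] F [ 0.8 -0.5  0.6] 0.0 10.45 xt,yt of grasp -0.0013 0.0005 0.0973
```

Close the gripper at about 30 N.

```bash
python3 -m inch '[{"x":0,"y":0,"z":0,"ax":0,"ay":0,"az":0,"claw":1},{"x":0,"y":0,"z":0,"ax":0,"ay":0,"az":0,"claw":1},{"x":0,"y":0,"z":0,"ax":0,"ay":0,"az":0,"claw":1},{"x":0,"y":0,"z":0,"ax":0,"ay":0,"az":0,"claw":1},{"x":0,"y":0,"z":0,"ax":0,"ay":0,"az":0,"claw":1},{"x":0,"y":0,"z":0,"ax":0,"ay":0,"az":0,"claw":1},{"x":0,"y":0,"z":0,"ax":0,"ay":0,"az":0,"claw":1},{"x":0,"y":0,"z":0,"ax":0,"ay":0,"az":0,"claw":1}]' 35
python3 -c "
from h import *
go(32,0,dz=.0)"
```

```text
time_s: 11.45
tcp_pos: [0.5358, 0.0006, 0.091]
ee_rot: [0.274, 0.118, 0.954, -0.035]
wrist_force: [-0.8, -0.4, 0.4]
finger_gap: 0.0237
grip_force: 35.0
T [ 0.5366 -0.      0.0902] shift [-0.014 -0.013  0.039] final-axes [-0.014 -0.013  0.039] rot [-0.002  0.015  0.017]
lean now 32.1 [ 0.35  0.7  -0.77  2.34  1.99  0.75 -0.74] F [-0.8 -0.4  0.4] 34.99966084957123 11.45 xt,yt of grasp -0.001 0.0004 0.0978
```

```bash
python3 -m inch '[{"x":-0.17,"y":0,"z":0.106,"ax":0,"ay":0,"az":0,"claw":1},{"x":-0.17,"y":0,"z":0.106,"ax":0,"ay":0,"az":0,"claw":1},{"x":-0.17,"y":0,"z":0.106,"ax":0,"ay":0,"az":0,"claw":1},{"x":-0.17,"y":0,"z":0.106,"ax":0,"ay":0,"az":0,"claw":1},{"x":-0.17,"y":0,"z":0.106,"ax":0,"ay":0,"az":0,"claw":1}]'
python3 -c "
from h import *
go(32,0,dz=.0)"
python3 -m inch '[{"x":-0.17,"y":0,"z":0.106,"ax":0,"ay":0,"az":0,"claw":1},{"x":-0.17,"y":0,"z":0.106,"ax":0,"ay":0,"az":0,"claw":1},{"x":-0.17,"y":0,"z":0.106,"ax":0,"ay":0,"az":0,"claw":1},{"x":-0.17,"y":0,"z":0.106,"ax":0,"ay":0,"az":0,"claw":1},{"x":-0.17,"y":0,"z":0.106,"ax":0,"ay":0,"az":0,"claw":1}]'
python3 -c "
from h import *
go(32,0,q=.06,dz=.0)"
```

```text
time_s: 12.08
tcp_pos: [0.5652, -0.0068, 0.091]
ee_rot: [0.274, 0.118, 0.954, -0.035]
wrist_force: [-3.2, -1.0, 0.8]
finger_gap: 0.0235
grip_force: 35.0
T [ 0.5366 -0.      0.0902] shift [ 0.844 -0.014 -0.498] final-axes [ 0.845 -0.016 -0.497] rot [-0.001  0.013  0.017]
lean now 32.1 [ 0.36  0.71 -0.73  2.26  1.96  0.7  -0.65] F [-3.2 -1.   0.8] 35.00072479248047 12.075 xt,yt of grasp 0.0294 0.0005 0.0978
time_s: 12.7
tcp_pos: [0.5943, -0.014, 0.091]
ee_rot: [0.274, 0.118, 0.954, -0.035]
wrist_force: [-2.9, -0.4, -0.4]
finger_gap: 0.0243
grip_force: 35.0
T [ 0.5948 -0.0148  0.0902] shift [-0.004 -0.02   0.033] final-axes [-0.004 -0.02   0.033] rot [-0.001  0.012  0.018]
lean now 32.1 [ 0.36  0.72 -0.7   2.19  1.92  0.66 -0.56] F [-2.9 -0.4 -0.4] 34.99996840953827 12.7 xt,yt of grasp 0.0594 0.0006 0.0978
```

```bash
python3 -m inch '[{"x":-0.09,"y":0,"z":0.056,"ax":0,"ay":0,"az":0,"claw":1},{"x":-0.09,"y":0,"z":0.056,"ax":0,"ay":0,"az":0,"claw":1},{"x":-0.09,"y":0,"z":0.056,"ax":0,"ay":0,"az":0,"claw":1}]'
python3 -c "
from h import *
go(32,0,q=.06,dz=.0)
c=cam('top');i=c['frame'][100:340,220:540];cv2.imwrite('pics/t2.png',cv2.resize(i,None,fx=2.4,fy=2.4,interpolation=2)[:,:,::-1])"
```

```text
time_s: 13.08
tcp_pos: [0.6032, -0.0163, 0.091]
ee_rot: [0.274, 0.118, 0.954, -0.035]
wrist_force: [-2.9, -1.7, 0.2]
finger_gap: 0.0236
grip_force: 35.0
T [ 0.5948 -0.0148  0.0902] shift [ 0.257 -0.02  -0.128] final-axes [ 0.257 -0.02  -0.128] rot [-0.001  0.011  0.019]
lean now 32.1 [ 0.36  0.72 -0.69  2.17  1.9   0.64 -0.53] F [-2.9 -1.7  0.2] 35.00122368335724 13.075 xt,yt of grasp 0.0686 0.0006 0.0978
```

View pics/t2.png

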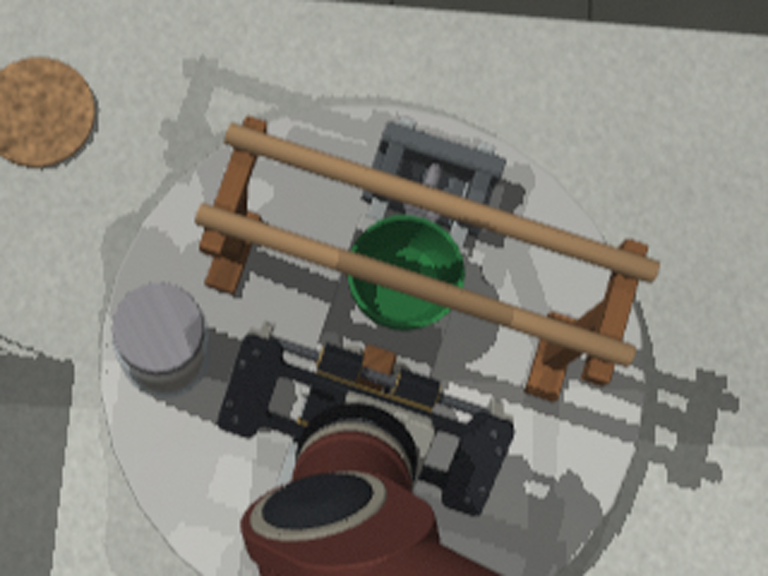

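Top view: the handle is at (378,358), the gripper is well behind the front dowel, and the jar at (158,332) is clear. I go on in small steps, feeling for the roller.

```bash
python3 -m inch '[{"x":-0.085,"y":0,"z":0.053,"ax":0,"ay":0,"az":0,"claw":1},{"x":-0.085,"y":0,"z":0.053,"ax":0,"ay":0,"az":0,"claw":1},{"x":-0.085,"y":0,"z":0.053,"ax":0,"ay":0,"az":0,"claw":1}]'
python3 -m inch '[{"x":-0.057,"y":0,"z":0.035,"ax":0,"ay":0,"az":0,"claw":1},{"x":-0.057,"y":0,"z":0.035,"ax":0,"ay":0,"az":0,"claw":1}]'
python3 -c "
from h import *
go(32,0,q=.09,dz=.0)"
```

```text
time_s: 13.5
tcp_pos: [0.6062, -0.017, 0.0909]
ee_rot: [0.271, 0.116, 0.955, -0.035]
wrist_force: [-21.0, -0.0, 15.1]
finger_gap: 0.024
grip_force: 35.0
time_s: 13.75
tcp_pos: [0.6128, -0.0187, 0.0909]
ee_rot: [0.273, 0.117, 0.954, -0.035]
wrist_force: [-9.8, -0.9, 4.9]
finger_gap: 0.0239
grip_force: 35.0
T [ 0.6239 -0.0221  0.0902] shift [-0.314 -0.022  0.223] final-axes [-0.314 -0.021  0.224] rot [-0.001 -0.013  0.031]
lean now 31.9 [ 0.36  0.73 -0.68  2.14  1.88  0.63 -0.5 ] F [-9.8 -0.9  4.9] 34.99924957752228 13.75 xt,yt of grasp 0.0785 0.0006 0.0977
```

```bash
python3 -m inch '[{"x":-0.057,"y":0,"z":0.035,"ax":0,"ay":0,"az":0,"claw":1},{"x":-0.028,"y":0,"z":0.018,"ax":0,"ay":0,"az":0,"claw":1}]'
python3 -c "
from h import *
go(32,0,q=.09,dz=.0)"
python3 -m inch '[{"x":-0.057,"y":0,"z":0.035,"ax":0,"ay":0,"az":0,"claw":1},{"x":-0.028,"y":0,"z":0.018,"ax":0,"ay":0,"az":0,"claw":1}]'
python3 -c "
from h import *
go(32,0,q=.09,dz=.0)"
```

```text
time_s: 14.0
tcp_pos: [0.6173, -0.0198, 0.091]
ee_rot: [0.273, 0.117, 0.954, -0.035]
wrist_force: [-6.1, -0.4, 2.7]
finger_gap: 0.0238
grip_force: 35.0
T [ 0.6239 -0.0221  0.0902] shift [-0.182 -0.022  0.143] final-axes [-0.182 -0.022  0.143] rot [-0.    -0.001  0.024]
lean now 32.0 [ 0.36  0.73 -0.68  2.13  1.87  0.62 -0.49] F [-6.1 -0.4  2.7] 34.999138712882996 14.0 xt,yt of grasp 0.0831 0.0006 0.0977
time_s: 14.25
tcp_pos: [0.6203, -0.0206, 0.0909]
ee_rot: [0.273, 0.117, 0.954, -0.035]
wrist_force: [-10.2, 0.0, 5.9]
finger_gap: 0.0239
grip_force: 35.0
T [ 0.6239 -0.0221  0.0902] shift [-0.097 -0.021  0.089] final-axes [-0.097 -0.021  0.089] rot [-0.001 -0.001  0.023]
lean now 32.0 [ 0.36  0.73 -0.68  2.12  1.87  0.62 -0.48] F [-10.2   0.    5.9] 35.001484751701355 14.25 xt,yt of grasp 0.0861 0.0006 0.0977
```

```bash
python3 -m inch '[{"x":-0.042,"y":0,"z":0.026,"ax":0,"ay":0,"az":0,"claw":1},{"x":0,"y":0,"z":0,"ax":0,"ay":0,"az":0,"claw":1}]'
python3 -m inch '[{"x":-0.042,"y":0,"z":0.026,"ax":0,"ay":0,"az":0,"claw":1},{"x":0,"y":0,"z":0,"ax":0,"ay":0,"az":0,"claw":1}]'
python3 -c "
from h import *
go(32,0,q=.09,dz=.0)
c=cam('top');i=c['frame'][140:260,320:480];cv2.imwrite('pics/t3.png',cv2.resize(i,None,fx=4.5,fy=4.5,interpolation=2)[:,:,::-1])"
```

```text
time_s: 14.5
tcp_pos: [0.6204, -0.0206, 0.0909]
ee_rot: [0.273, 0.117, 0.954, -0.035]
wrist_force: [-12.2, -1.3, 7.9]
finger_gap: 0.0235
grip_force: 35.0
time_s: 14.75
tcp_pos: [0.6206, -0.0206, 0.0909]
ee_rot: [0.272, 0.117, 0.955, -0.035]
wrist_force: [-17.0, -0.3, 10.6]
finger_gap: 0.024
grip_force: 35.0
T [ 0.6239 -0.0221  0.0902] shift [-0.088 -0.022  0.083] final-axes [-0.088 -0.022  0.083] rot [-0.002 -0.019  0.033]
lean now 31.8 [ 0.36  0.73 -0.67  2.12  1.86  0.62 -0.47] F [-17.   -0.3  10.6] 35.00523805618286 14.75 xt,yt of grasp 0.0865 0.0007 0.0977
```

View pics/t3.png

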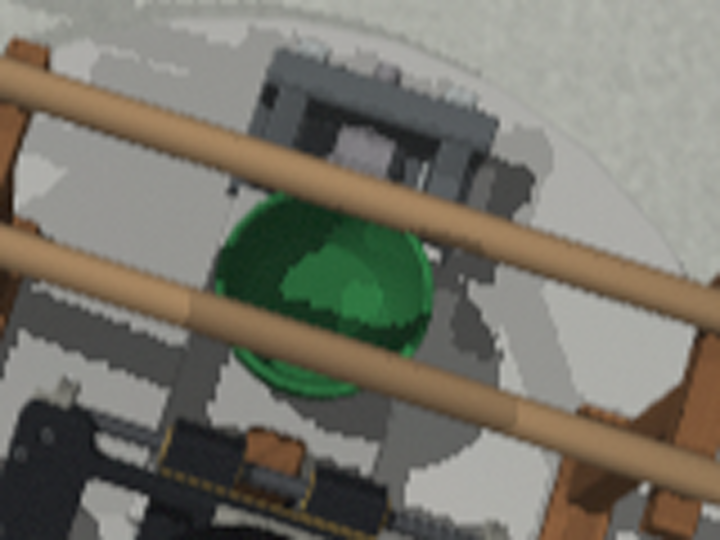

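Resistance peaked near +71 mm, the carriage then ran on, and it now stalls at +86.5 mm. That fits the hard end 16 mm after the roller. I press a little more to confirm.

```bash
python3 -m inch '[{"x":-0.057,"y":0,"z":0.035,"ax":0,"ay":0,"az":0,"claw":1},{"x":-0.057,"y":0,"z":0.035,"ax":0,"ay":0,"az":0,"claw":1},{"x":0,"y":0,"z":0,"ax":0,"ay":0,"az":0,"claw":1}]'
python3 -c "
from h import *
go(32,0,q=.0865,dz=.0)"
```

```text
time_s: 15.18
tcp_pos: [0.6211, -0.0208, 0.0908]
ee_rot: [0.27, 0.116, 0.955, -0.035]
wrist_force: [-28.7, -0.3, 22.5]
finger_gap: 0.0239
grip_force: 35.0
T [ 0.6205 -0.0213  0.0902] shift [ 0.026 -0.021  0.008] final-axes [ 0.025 -0.021  0.008] rot [-0.003 -0.046  0.043]
lean now 31.6 [ 0.36  0.73 -0.67  2.11  1.85  0.61 -0.45] F [-28.7  -0.3  22.5] 35.0144237279892 15.175 xt,yt of grasp 0.0871 0.0006 0.0976
```

29 N with no further travel, so this is the hard end. I relax the push, then release.

```bash
python3 -m inch '[{"x":0.085,"y":0,"z":-0.053,"ax":0,"ay":0,"az":0,"claw":1},{"x":0.085,"y":0,"z":-0.053,"ax":0,"ay":0,"az":0,"claw":1},{"x":0,"y":0,"z":0,"ax":0,"ay":0,"az":0,"claw":1}]'
python3 -c "
from h import *
go(32,0,q=.0865,dz=.0)"
```

```text
time_s: 15.55
tcp_pos: [0.6205, -0.0206, 0.0909]
ee_rot: [0.273, 0.117, 0.954, -0.035]
wrist_force: [-9.6, -0.0, 5.4]
finger_gap: 0.0241
grip_force: 35.0
T [ 0.6205 -0.0213  0.0902] shift [ 0.009 -0.022  0.021] final-axes [ 0.009 -0.022  0.021] rot [-0.    -0.008  0.025]
lean now 31.9 [ 0.36  0.73 -0.68  2.12  1.86  0.62 -0.47] F [-9.6 -0.   5.4] 35.00109672546387 15.55 xt,yt of grasp 0.0864 0.0007 0.0977
```

```bash
python3 -m inch '[{"x":0.057,"y":0,"z":-0.035,"ax":0,"ay":0,"az":0,"claw":1},{"x":0.0,"y":0,"z":0,"ax":0,"ay":0,"az":0,"claw":1}]'
python3 -m inch '[{"x":0,"y":0,"z":0,"ax":0,"ay":0,"az":0,"claw":0},{"x":0,"y":0,"z":0,"ax":0,"ay":0,"az":0,"claw":0},{"x":0,"y":0,"z":0,"ax":0,"ay":0,"az":0,"claw":0},{"x":0,"y":0,"z":0,"ax":0,"ay":0,"az":0,"claw":0}]'
python3 -c "
from h import *
go(32,0,q=.0865,dz=.0)"
```

```text
time_s: 15.8
tcp_pos: [0.6204, -0.0206, 0.091]
ee_rot: [0.274, 0.118, 0.954, -0.034]
wrist_force: [-2.8, -1.3, 0.1]
finger_gap: 0.0238
grip_force: 35.0
time_s: 16.3
tcp_pos: [0.6213, -0.0206, 0.0917]
ee_rot: [0.275, 0.118, 0.954, -0.035]
wrist_force: [-0.1, -0.5, -0.2]
finger_gap: 0.0463
grip_force: 0.0
T [ 0.6205 -0.0213  0.0902] shift [ 0.042 -0.029  0.03 ] final-axes [ 0.042 -0.029  0.031] rot [0.    0.022 0.018]
lean now 32.2 [ 0.36  0.73 -0.68  2.12  1.87  0.62 -0.48] F [-0.1 -0.5 -0.2] 0.0 16.3 xt,yt of grasp 0.0871 0.0009 0.0984
```

```bash
python3 -m inch '[{"x":0,"y":0,"z":-0.3,"ax":0,"ay":0,"az":0,"claw":0},{"x":0,"y":0,"z":-0.7,"ax":0,"ay":0,"az":0,"claw":0},{"x":0.2,"y":0,"z":-0.9,"ax":0,"ay":0,"az":0,"claw":0},{"x":0.2,"y":0,"z":-0.9,"ax":0,"ay":0,"az":0,"claw":0},{"x":0.2,"y":0,"z":-0.9,"ax":0,"ay":0,"az":0,"claw":0},{"x":0,"y":0,"z":0,"ax":0,"ay":0,"az":0,"claw":0},{"x":0,"y":0,"z":0,"ax":0,"ay":0,"az":0,"claw":0}]'
python3 -c "
from h import *
go(32,0,q=.0865,dz=.0)
c=cam('top');f=c['frame'];hsv=cv2.cvtColor(f,cv2.COLOR_RGB2HSV)
for q in(.0786,.0866): print(q,proj(c,[*(H+q*XT)[:2],.122]),proj(c,[*(H+(q+.079)*XT)[:2],.102]))
i=f[120:340,220:520];cv2.imwrite('pics/t4.png',cv2.resize(i,None,fx=2.6,fy=2.6,interpolation=2)[:,:,::-1])"
```

```text
time_s: 17.18
tcp_pos: [0.5492, -0.0029, 0.1758]
ee_rot: [0.275, 0.118, 0.954, -0.035]
wrist_force: [-0.9, -1.5, -0.2]
finger_gap: 0.0464
grip_force: 0.0
T [ 0.6205 -0.0213  0.0902] shift [-0.559 -0.011  3.719] final-axes [-0.569 -0.012  3.717] rot [-0.005  0.019  0.015]
lean now 32.2 [ 0.37  0.48 -0.72  2.23  1.61  0.55 -0.35] F [-0.9 -1.5 -0.2] 0.0 17.175 xt,yt of grasp 0.0129 0.0004 0.1825
0.0786 [378.83218587 247.68234389] [390.72314463 209.59367489]
0.0866 [380.2224432 243.4640962] [392.04039016 205.60036219]
```

View pics/t4.png

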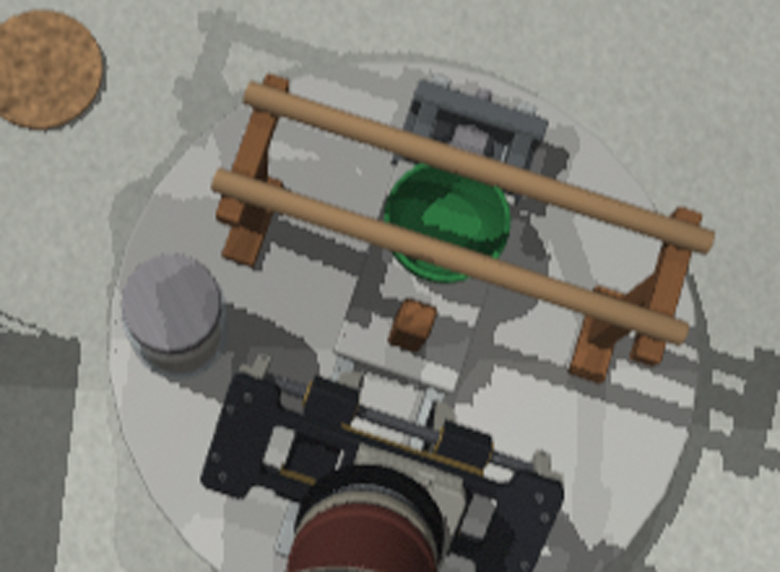

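After release, the handle top is at full-image pixel (380,242), as predicted for the home position, so the carriage stayed home. The jar and perch are unmoved and the gripper is clear.

```bash
python3 -c "
from station import manip
print(manip.finish_job())"
```

```text
the job is handed in; nothing more can be done
None
```

The carriage clicked over the roller, went home against the stop and stayed there after I let go, with the perch and jar undisturbed and the scoop never approached; the job is handed in at about 17 s, verdict not shown.

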